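# Load an egg on the decorating machine and key in the start sequence

### The arm

A 6-joint arm with a two-finger parallel gripper is mounted at the origin on the work surface. World frame = base frame: x ahead of the robot, y to its left, z up, the work surface at z = 0. Lengths are in m, angles in rad, forces in N, time in s.
With the tool pointing down it reaches from about 0.35 to 0.775 m from the base axis. Payload 7.3 kg.
Tool frame: the origin (TCP) lies on the centre line of the jaws, within the pads' length; the fingertips stand 17 mm ahead of it and the grasp point (between the pads) lies 2 mm behind it (robot.tcp_to_tips is the distance from the TCP to the fingertips, in m); z points along the fingers, y is the line along which they close (so a half turn about z gives the same grasp; the last joint's range is limited). The gripper opens to 92 mm and grips with 3 to 60 N. Pads are 19 mm wide; open, the fingers measure 130 mm over their backs; the gripper's body (75 mm by 190 mm) begins 47 mm behind the grasp point.
Start: joints at [0.997, 0.342, 1.524, -0, 1.275, -0.146], TCP at [0.218, 0.478, 0.219] pointing down, gripper open.
Joint ranges: [-2.53, 2.53], [-0.77, 2.02], [0.04, 2.7], [-1, 4.14], [0.28, 2.66], [-3.11, 3.11]. Speed limits (rad/s): [2.57, 2.57, 3.14, 3.14, 3.14, 3.14].

### API

Orientations are given as [roll, pitch, yaw] about the fixed x, y, z axes, in that order (R = Rz(yaw) Ry(pitch) Rx(roll)).
In Python, from cell import robot gives the robot as it stands. The module is installed in compiled form; this text tells all that it offers.
- The arm moves only by the tool carry_out, never from a script. Its argument "commands" is a list of rows, each a list of 3 entries, a list of its own where there are three numbers: the shift along the tool's x, y, z in m, then the turn about the tool's z in rad, then the opening, from 0 (shut) to 1 (fully open). In form: [[[dx, dy, dz], yaw, claw], ...]. A call has 1 to 20 rows; each row shifts and turns the commanded pose from where the row before left it, along the tool's axes as they then stand; what a row does not reach is not made up. A row lasts 1/8 s, in which the tool goes at most 62.5 mm and 10.7 degrees, less where a joint would pass 70% of its speed; a pose out of reach is approached as far as the arm can. A call is refused whole if a number of a shift passes 0.0625 or a number of a turn 0.188, either way. A call with a gripper value outside its range is refused whole. The fingers move at their own pace and stop on an object; "newtons" is the grip in N (left out, the last holds). Time passes only in rows, so rows that do not move let the fingers close. It gives the time, the measured TCP pose, the force, the opening and the grip force at its end, in the units of the state.
- robot.observe(): the state, without advancing time (a new reading comes with each control period).
- robot.read_camera(name): name is "scene" or "top" or "wrist"; returns a dict with "pixels" (384x512x3 uint8, red, green, blue), "fx", "fy", "cx", "cy" (pixels), "view" (4x4, takes a point from world to camera coordinates); the wrist camera has in their place "T_tool_cam" (4x4, takes a point from camera to tool coordinates, whose origin is the TCP and whose axes are the flange's). Camera axes: x right, y up, looking along -z (the intrinsics and any distortion apply to the point x, -y, -z); pixel columns grow to the right and rows downward; lengths in m; the calibration is good to about 2 mm. A picture is of the moment at which its call begins: read the wrist's pose just before it. There is no depth.
- robot.hand_in(): hands the job in; it is judged then, once.
Trained networks look in a picture, given as the dict that the camera call returned (one of the last four; its "shot" number tells which), for a name from the list of things; names that differ only in an ending like _2 or _b are one class to them, and where a whole thing is asked for, a point or a joint stands for the part that bears it (a point fixed in the world has none). Each returns a list of dicts, best first, with "p" (0 to 1); they miss things now and then, are a little off and sometimes report something else, mostly with a low value. They report only what shows in the picture. A call takes as long as a camera call. They do not tell look-alikes from the thing itself.
- robot.find_in(picture, name): "at" ([column, row] in pixels, amid what is visible of it).
- robot.tip_of(picture, name): "at" ([column, row] in pixels: a listed point, or the origin of a listed thing).
The state is a dict: "time": time; "qpos": joint angles; "qvel": joint speeds; "joint_efforts": joint torques, N m; "tool_pos": TCP position; "tool_rot": TCP orientation; "contact_force": force on the tool from outside, world axes, zero at the start; "torque": the same for the moment, N m; "opening": finger opening in m; "grip_force": force on a finger pad.
Only numpy, scipy, OpenCV 4.12 (cv2) and the standard library are available. Lean on these libraries where they do the work, as an engineer would, in place of code of your own. Each camera call takes 0.05 s, during which the arm holds its last target. There are 200 camera calls.

### The job

Lift the egg off its pronged stand, lay it on its side on the two-rod wooden rest and let go; then take it again, set it lying on the two rods of the decorating machine, nudge it along them until its blunt end touches the black disc on the headstock box, and leave it there. Then press three keys gently (never over 30 N), one at a time, each fully down for about half a second: first the round key, then the long bar key, then the square key; press no key before the egg is in place, and never the cross-shaped one. Do not drop the egg or let it down on the table, and leave the jars, brush, tape roll and loose cap where they are.

Things in the scene. Friction and masses are not known exactly. Their poses are not given: they have to be found in the camera images.
- egg: white solid egg, 60 mm long, 45 mm across at its widest (26 mm from the blunt tip), about 60 g; starts upright on the pronged stand, pointed end up. Origin: the blunt tip; z runs along the egg to the pointed end. Weighted, so that it lies about level on rods (within some 0.2 rad). Let go while leaning on rods, it tips over to lie along them, rolling a little.
- egg_mid (a point): middle of the egg's widest section, on its axis, 26 mm from the blunt tip
- stand: small fixed metal stand, foot 48 mm across, a post with three splayed prongs on top, 32 mm across and 31 mm high; the egg's blunt end sits among the prongs, its widest part about 54 mm above the table. Origin: centre of the underside on the table, z up.
- rest: fixed wooden rest, two level parallel steel rods 10 mm thick, 130 mm long, centres 24 mm apart and 33 mm above the table; foot plate 150 x 80 x 8 mm; blocks under the rod ends 34 mm wide. Origin: centre of the underside; x along the rods, away from the robot, z up. The axis of an egg lying on the rods is about 58 mm above the table.
- machine: fixed decorating machine, grey base 240 x 110 x 14 mm. Origin: on the table below the nest; x runs along the nest, away from the robot, z up. Two level rods 10 mm thick, centres 24 mm apart and 40 mm high, from x -53 to +27 mm (open at their sides). White headstock x 42 to 97 mm, 80 wide, with pen holder 130 high. White tailstock plate x -117 to -103 mm, 50 wide, 90 high.
- disc (a point): centre of the flat face of the black disc (26 mm across) that the headstock carries at the far end of the rods, 64.5 mm above the table = axis height of an egg lying there. x points into the disc, z up. In place, the egg's blunt tip touches this face and its pointed end looks to the tailstock. The egg slides on the rods under about 0.5 N.
- keybox: fixed grey box 150 by 150 mm, 36 mm high, with four white keys in a two by two square, 62 mm apart centre to centre; which key is at which corner varies. Origin: centre of the underside, z up.
- top_round (a point): middle of the top of the round key, 28 mm across. Its top stands 14 mm above the top of the key box (50 mm above the table) when up; it goes 5 mm straight down against a spring.
- top_square (a point): middle of the top of the square key, 27 by 27 mm. Its top stands 14 mm above the top of the key box (50 mm above the table) when up; it goes 5 mm straight down against a spring.
- top_bar (a point): middle of the top of the long bar key, 16 mm (box x) by 46 mm (box y). Its top stands 14 mm above the top of the key box (50 mm above the table) when up; it goes 5 mm straight down against a spring.
- top_cross (a point): middle of the top of the cross-shaped key, 36 mm over its arms (not to be pressed). Its top stands 14 mm above the top of the key box (50 mm above the table) when up; it goes 5 mm straight down against a spring.
- key_round (a joint): how far the round key is pressed: 0 up, 0.005 m fully down; counts as pressed beyond 0.004 m; fully down takes about 5 N, beyond that it is a hard stop
- key_square (a joint): how far the square key is pressed: 0 up, 0.005 m fully down; counts as pressed beyond 0.004 m; fully down takes about 5 N, beyond that it is a hard stop
- key_bar (a joint): how far the bar key is pressed: 0 up, 0.005 m fully down; counts as pressed beyond 0.004 m; fully down takes about 5 N, beyond that it is a hard stop
- key_cross (a joint): how far the cross-shaped key is pressed: 0 up, 0.005 m fully down; counts as pressed beyond 0.004 m; fully down takes about 5 N, beyond that it is a hard stop
- jar_a: green-capped paint jar, 38 mm across, 55 mm tall, loose on the table beyond the pronged stand (leave alone)
- jar_b: yellow-capped paint jar, 38 mm across, 55 mm tall, loose, beyond the key box (leave alone)
- jar_c: blue-capped paint jar, 38 mm across, 55 mm tall, loose, on the robot's side of the stand and the rest (leave alone)
- brush: paint brush 170 mm long lying on the table beyond the rest (leave alone)
- roll: roll of masking tape lying flat, 84 mm across, 25 mm high, at the back (leave alone)
- cap: loose black jar cap, 36 mm across, 12 mm high, on the table between the far ends of the rest and the machine (leave alone)
Things that resemble listed ones, but are neither listed nor needed, are in the scene too. What is shaped like the rest but blue or green is not meant.

How it is judged:
By the outcome, as a careful person would: the job done as asked, in the order asked, and still so for the second after the job is handed in, with the robot touching nothing.
It also fails if it takes over 72 s, if anything falls off the work surface, if the arm or the gripper's body presses on something with over 40 N, if the wrist force passes 120 N, or if a joint passes its speed limit or range.

## Working session

There is one attempt and no reset: what is moved stays moved. The work goes in short steps, Python scripts to look and compute and a tool call to move; the robot and the scene stay as the last step left them, time stands still between calls to the robot, and variables do not carry over. Pictures are saved under pics/ and viewed, at most 10 in all, crops included, and the job is handed in when it is done.

Besides the shell and the picture viewer there is one more tool, called after "Request:" as a command line: name --argument value ..., lists and objects as JSON in quotes. carry_out: Moves the arm, as the interface text tells. Its arguments: {"type":"object","properties":{"commands":{"type":"array"},"newtons":{"type":"number"}},"required":["commands"]}

```bash
mkdir -p pics
cat > h.py <<'E'
import numpy as np, cv2
from cell import robot
def save(p,name,crop=None,s=1):
    im=p["pixels"][:,:,::-1]
    if crop: im=im[crop[1]:crop[3],crop[0]:crop[2]]
    cv2.imwrite("pics/"+name,cv2.resize(im,None,fx=s,fy=s,interpolation=cv2.INTER_CUBIC))
def ray(p,uv):
    V=np.array(p["view"]); d=np.array([(uv[0]-p["cx"])/p["fx"],-(uv[1]-p["cy"])/p["fy"],-1.])
    R=V[:3,:3]; return -R.T@V[:3,3], R.T@d/np.linalg.norm(d)
def proj(p,X):
    c=np.array(p["view"])@np.append(X,1); return np.array([p["cx"]+p["fx"]*c[0]/-c[2],p["cy"]-p["fy"]*c[1]/-c[2]])
def atz(p,uv,z):
    o,d=ray(p,uv); return o+d*(z-o[2])/d[2]
def tri(rays):
    A=sum(np.eye(3)-np.outer(d,d) for o,d in rays); b=sum((np.eye(3)-np.outer(d,d))@o for o,d in rays)
    X=np.linalg.solve(A,b); return X,max(np.linalg.norm(np.cross(X-o,d)) for o,d in rays)
E
python3 - <<'E'
from h import *
np.set_printoptions(precision=4,suppress=True)
s=robot.observe(); print({k:np.round(v,3) for k,v in s.items()})
a=robot.read_camera("scene");b=robot.read_camera("top")
print(a.keys(),a["fx"],b["fx"],a["view"],b["view"])
save(a,"s0.png",s=1.5);save(b,"t0.png",s=1.5)
for n in "egg egg_mid stand rest machine disc keybox top_round top_square top_bar top_cross jar_c cap".split():
    R={}
    for nm,p in(("s",a),("t",b)):
        R[nm]=robot.tip_of(p,n); print(n,nm,[(np.round(r["at"]),round(r["p"],2)) for r in R[nm][:4]])
    for r in R["s"][:3]:
        for q in R["t"][:3]:
            X,e=tri([ray(a,r["at"]),ray(b,q["at"])])
            if e<.012: print("   ",X,e)
E
```

```text
{'time': np.float64(0.0), 'qpos': array([ 0.997,  0.343,  1.525,  0.   ,  1.275, -0.146]), 'qvel': array([-0.   ,  0.001, -0.002,  0.001,  0.001, -0.001]), 'joint_efforts': array([ -0.   , -43.126, -24.421,   0.072,   0.056,  -0.   ]), 'tool_pos': array([0.218, 0.477, 0.218]), 'tool_rot': array([-3.14 , -0.   ,  2.714]), 'contact_force': array([-0.323,  0.11 , -0.094]), 'torque': array([ 0.011, -0.008,  0.002]), 'grip_force': np.float64(0.0), 'opening': np.float64(0.092)}
dict_keys(['pixels', 'fx', 'fy', 'cx', 'cy', 'view', 'shot']) 403.3627172911706 371.83447763158995 [[-0.5544  0.8323 -0.0014  0.2461]
 [-0.696  -0.4626  0.5492  0.2761]
 [ 0.4564  0.3054  0.8357 -1.3259]
 [ 0.      0.      0.      1.    ]] [[ 0.0288 -0.9996 -0.0007 -0.0191]
 [ 0.9932  0.0285  0.1125 -0.477 ]
 [-0.1125 -0.004   0.9936 -1.1813]
 [ 0.      0.      0.      1.    ]]
egg s [(array([306., 314.]), 0.72), (array([368., 255.]), 0.65), (array([338., 204.]), 0.22)]
egg t [(array([148., 203.]), 0.43)]
    [0.4376 0.3386 0.0254] 0.0027687854624780365
egg_mid s [(array([372., 250.]), 0.73)]
egg_mid t [(array([144.
[... 1314 characters left out ...]
 s [(array([157., 132.]), 0.68), (array([161., 154.]), 0.53), (array([129., 197.]), 0.19)]
top_bar t [(array([365., 209.]), 0.58)]
    [ 0.4365 -0.3567  0.0421] 0.002387925639573131
top_cross s [(array([159., 156.]), 0.57)]
top_cross t [(array([345., 186.]), 0.63)]
    [ 0.5052 -0.2867  0.0539] 0.0031257292234211924
jar_c s [(array([304., 316.]), 0.79), (array([340., 205.]), 0.73), (array([126., 196.]), 0.61)]
jar_c t [(array([187., 234.]), 0.6), (array([344., 150.]), 0.47)]
    [0.3422 0.2115 0.0153] 0.0006811932842854721
    [ 0.6355 -0.2985  0.0041] 0.0014223501091312303
cap s [(array([236., 273.]), 0.51)]
cap t [(array([227., 143.]), 0.44)]
    [0.6508 0.09   0.0062] 0.004816298233443571
```

View pics/s0.png

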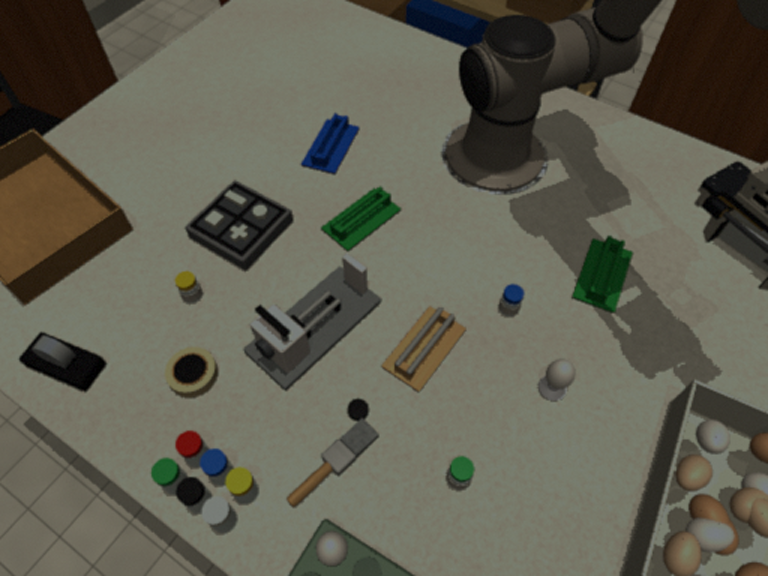

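View pics/t0.png

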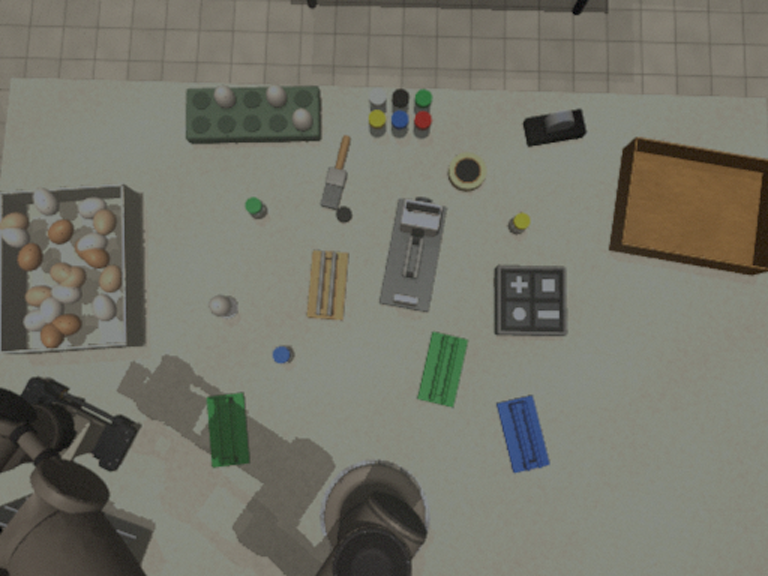

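The meant rest is the brown wooden one: scene (279,234), top (217,192). The look-alikes are blue at top (348,291) and green at top (294,247) and (151,285). The egg on its stand is at scene (372,250), the machine at top (274,170) and the keybox at top (352,201). I'll confirm these in a crop.

```bash
cat >> h.py <<'E'
from scipy.spatial.transform import Rotation as Ro
def wrist():
    s=robot.observe(); p=robot.read_camera("wrist")
    T=np.eye(4);T[:3,:3]=Ro.from_euler("xyz",s["tool_rot"]).as_matrix();T[:3,3]=s["tool_pos"]
    p["view"]=np.linalg.inv(T@np.array(p["T_tool_cam"])); return p
def to(x,y,z,yaw=None):
    s=robot.observe(); R=Ro.from_euler("xyz",s["tool_rot"]).as_matrix(); d=R.T@(np.array([x,y,z])-s["tool_pos"])
    t=None if yaw is None else -((yaw-s["tool_rot"][2]+np.pi)%(2*np.pi)-np.pi)
    print("shift",np.round(d,4),"turn",t, "t",s["time"])
E
python3 - <<'E'
from h import *
p=wrist(); print(np.round(p["T_tool_cam"],3),p["fx"],p.keys())
to(.44,.34,.22,np.pi)
b=robot.read_camera("top"); save(b,"t1.png",(190,110,400,240),3.8)
E
```

```text
[[ 0.001  0.967  0.253  0.068]
 [ 1.    -0.001 -0.002  0.   ]
 [-0.002  0.253 -0.967 -0.166]
 [ 0.     0.     0.     1.   ]] 267.0644736319468 dict_keys(['pixels', 'fx', 'fy', 'cx', 'cy', 'T_tool_cam', 'shot', 'view'])
shift [-0.2593 -0.0331 -0.0009] turn -0.427763182190799 t 1.45
```

View pics/t1.png

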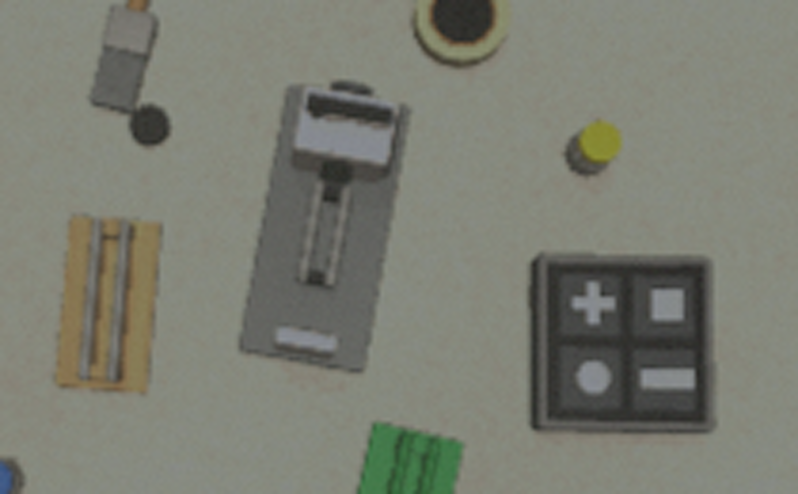

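The crop confirms the wooden rest at left, the machine with its disc at the far end, and the keys: cross far-left, square far-right, round near-left, bar near-right.

Request:
carry_out --commands '[[[-0.04,-0.0066,0],0,1],[[-0.045,-0.0066,0],0,1],[[-0.05,-0.0066,0],0,1],[[-0.05,-0.0066,0],0,1],[[-0.04,-0.0066,0],0,1],[[-0.034,0,0],0,1],[[0,0,0],-0.14,1],[[0,0,0],-0.14,1],[[0,0,0],-0.148,1],[[0,0,0],0,1]]'

```text
time: 2.75
tool_pos: [0.4398, 0.3402, 0.2191]
tool_rot: [3.142, 0.0, 3.14]
contact_force: [-0.3, 0.4, 0.7]
opening: 0.0918
grip_force: 0.0
```

Run:
```python
from h import *
np.set_printoptions(precision=4,suppress=True)
a=robot.read_camera("scene");b=robot.read_camera("top");w=wrist();save(w,"w0.png",s=1.4)
s=robot.observe();print(s["tool_pos"],s["tool_rot"])
for n in "egg_mid stand rest".split():
    Q=[]
    for p in(w,a,b):
        r=robot.tip_of(p,n); print(n,[(np.round(q["at"]),round(q["p"],2)) for q in r[:4]]); Q.append(r)
    if n!="rest":
      for i,j in((0,1),(0,2)):
        if Q[i] and Q[j]:print(i,j,tri([ray((w,a,b)[i],Q[i][0]["at"]),ray((w,a,b)[j],Q[j][0]["at"])]))
```

```text
[0.4397 0.3403 0.2192] [3.1415 0.0001 3.1393]
egg_mid [(array([256., 167.]), 0.64)]
egg_mid [(array([370., 250.]), 0.81)]
egg_mid [(array([148., 202.]), 0.49), (array([277., 156.]), 0.44)]
0 1 (array([0.4323, 0.3356, 0.0421]), np.float64(0.00176661105356853))
0 2 (array([0.4373, 0.3381, 0.0302]), np.float64(0.0029293402635731072))
stand [(array([259., 163.]), 0.42)]
stand [(array([370., 255.]), 0.66)]
stand [(array([151., 208.]), 0.46), (array([218., 190.]), 0.43)]
0 1 (array([0.4309, 0.34  , 0.0143]), np.float64(0.000660547247303008))
0 2 (array([ 0.4293,  0.3393, -0.0029]), np.float64(0.004429467702007898))
rest [(array([112., 196.]), 0.59)]
rest [(array([279., 233.]), 0.72), (array([218.,  96.]), 0.72), (array([241., 146.]), 0.55)]
rest [(array([152., 285.]), 0.88), (array([347., 291.]), 0.62), (array([215., 191.]), 0.6)]
```

View pics/w0.png

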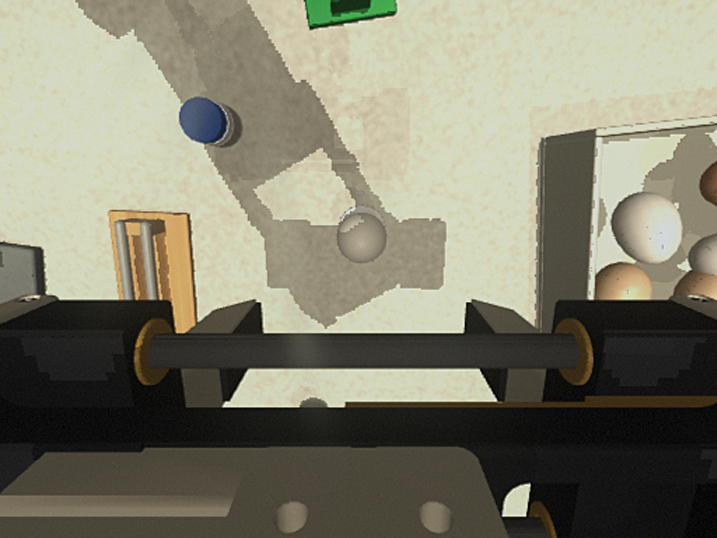

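The wrist view shows the egg at about (257,169), jar_c's blue cap at (146,86), and the wooden rest at (110,190). The gripper hides the lower part. I'll take a second wrist place with the tool farther ahead and lower.

Request:
carry_out --commands '[[[-0.03,0,0.02],0,1],[[-0.03,0.01,0.03],0,1],[[0,0,0],0,1]]'

```text
time: 3.72
tool_pos: [0.4998, 0.3496, 0.166]
tool_rot: [-3.139, -0.004, 3.141]
contact_force: [-0.8, 0.5, 0.6]
opening: 0.092
grip_force: 0.0
```

```bash
cat >> h.py <<'E'
def eggblob(p,at,r=40):
    # centre of the bright, colourless blob round a pixel
    x0,y0=int(at[0])-r,int(at[1])-r; im=p["pixels"][max(y0,0):y0+2*r,max(x0,0):x0+2*r].copy()
    return im,(max(x0,0),max(y0,0))
E
python3 - <<'E'
from h import *
np.set_printoptions(precision=4,suppress=True)
w=wrist();a=robot.read_camera("scene");b=robot.read_camera("top")
print(robot.observe()["tool_pos"])
save(w,"w1.png",s=1.4)
for n in("egg_mid","egg","stand","rest"):
    for p in(w,a,b):
        r=robot.tip_of(p,n)[:3]; f=robot.find_in(p,n)[:3]
        z={"egg_mid":.054,"egg":.028,"stand":0,"rest":0}[n]
        print(n,[(np.round(q["at"]),round(q["p"],2),atz(p,q["at"],z)) for q in r],[(np.round(q["at"]),round(q["p"],2),atz(p,q["at"],.05 if n!="rest" else .03)) for q in f])
E
```

```text
[0.4994 0.3503 0.1699]
egg_mid [(array([248., 121.]), 0.58, array([0.4336, 0.3385, 0.054 ]))] [(array([246., 121.]), 0.74, array([0.4336, 0.3369, 0.05  ]))]
egg_mid [(array([369., 249.]), 0.58, array([0.4386, 0.3321, 0.054 ])), (array([126., 196.]), 0.16, array([ 0.6529, -0.267 ,  0.054 ]))] [(array([371., 249.]), 0.71, array([0.4331, 0.3362, 0.05  ])), (array([126., 193.]), 0.71, array([ 0.6445, -0.2772,  0.05  ]))]
egg_mid [(array([146., 203.]), 0.74, array([0.4357, 0.3387, 0.054 ])), (array([229., 113.]), 0.61, array([0.7361, 0.0885, 0.054 ]))] [(array([146., 201.]), 0.56, array([0.4417, 0.3412, 0.05  ])), (array([275., 169.]), 0.16, array([ 0.5554, -0.0666,  0.05  ]))]
egg [(array([248., 119.]), 0.87, array([0.4307, 0.3379, 0.028 ]))] [(array([248., 117.]), 0.62, array([0.4288, 0.339 , 0.05  ]))]
egg [(array([369., 253.]), 0.67, array([0.4351, 0.3356, 0.028 ]))] [(array([372., 250.]), 0.82, array([0.436, 0.338, 0.05 ])), (array([226., 300.]), 0.64, array([0.7308, 0.1138, 0.05  ])), (array([142., 149.]), 0.26, array([ 0.5091, -0.3421,  0.05  ]))]
egg [(array([149., 201.]), 0.5, ar
[... 703 characters left out ...]
40., 146.]), 0.73, array([ 0.3123, -0.1412,  0.    ])), (array([221.,  99.]), 0.73, array([ 0.1838, -0.3043,  0.    ]))] [(array([238., 144.]), 0.92, array([ 0.3282, -0.134 ,  0.03  ])), (array([223.,  96.]), 0.89, array([ 0.1923, -0.2887,  0.03  ])), (array([281., 233.]), 0.71, array([0.5088, 0.1244, 0.03  ]))]
rest [(array([346., 290.]), 0.94, array([ 0.1772, -0.3083,  0.    ])), (array([216., 190.]), 0.86, array([0.4904, 0.124 , 0.    ])), (array([294., 246.]), 0.62, array([ 0.3126, -0.1369,  0.    ]))] [(array([218., 193.]), 0.9, array([0.4762, 0.1138, 0.03  ])), (array([154., 270.]), 0.89, array([0.2234, 0.3072, 0.03  ])), (array([294., 248.]), 0.76, array([ 0.3073, -0.1329,  0.03  ]))]
```

View pics/w1.png

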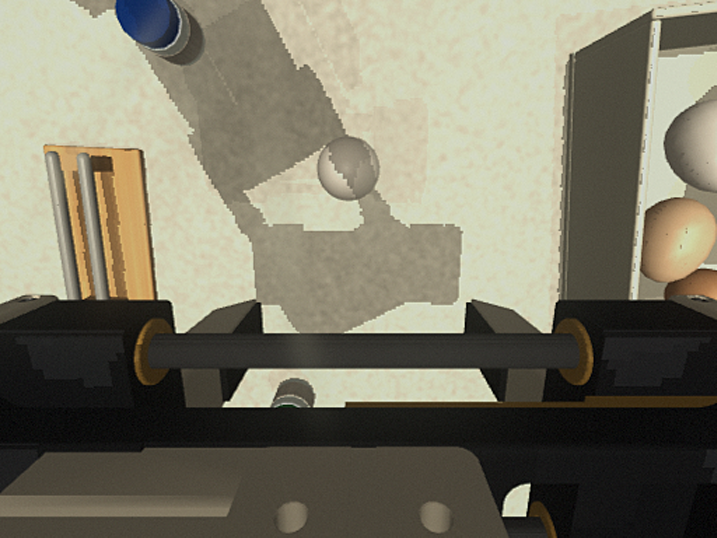

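Run:
```python
from h import *
np.set_printoptions(precision=4,suppress=True)
w=wrist();to(.4355,.338,.053)
V=np.array(w["T_tool_cam"])
q=dict(w); T=np.eye(4);T[:3,:3]=Ro.from_euler("xyz",[3.1415,.0001,3.1393]).as_matrix();T[:3,3]=[.4397,.3403,.2192]; q["view"]=np.linalg.inv(T@V)
print("egg",tri([ray(q,(257.4,169.5)),ray(w,(248.6,120))]),atz(q,(257.4,169.5),.054),atz(w,(248.6,120),.054))
for A,B in(((52,155),(72,298)),((83,156),(102,298))):
    P,Q=[atz(w,np.array(c)/1.4,.036) for c in(A,B)]; print(P,Q,np.arctan2(*(Q-P)[1::-1]))
b=robot.read_camera("top")
c=lambda u,v:(190+u/3.8,110+v/3.8)
for z,A,B in((.035,(96,218),(85,380)),(.035,(125,220),(112,380)),(.042,(318,185),(302,280)),(.042,(345,190),(330,285)),(.014,(290,85),(242,350)),(.014,(408,105),(365,370))):
    P,Q=atz(b,c(*B),z),atz(b,c(*A),z);print(P,Q,np.arctan2(*(Q-P)[1::-1]))
```

```text
shift [ 0.0643 -0.0123  0.1161] turn None t 5.125
egg (array([0.4328, 0.3397, 0.0548]), np.float64(0.0006384677406263528)) [0.433 0.339 0.054] [0.4327 0.3403 0.054 ]
[0.4233 0.1126 0.036 ] [0.5395 0.1051 0.036 ] -0.06423550880083662
[0.424  0.1362 0.036 ] [0.5394 0.1305 0.036 ] -0.04964058960932624
[0.4201 0.1304 0.035 ] [0.5592 0.1268 0.035 ] -0.02604102839714503
[0.4208 0.1076 0.035 ] [0.5582 0.1019 0.035 ] -0.04146039685366353
[ 0.5097 -0.0506  0.042 ] [ 0.5919 -0.0622  0.042 ] -0.14076091019686224
[ 0.5061 -0.0744  0.042 ] [ 0.5882 -0.0854  0.042 ] -0.1328450002004091
[ 0.4513 -0.0013  0.014 ] [ 0.6867 -0.0367  0.014 ] -0.1493242076232989
[ 0.4371 -0.1076  0.014 ] [ 0.6716 -0.1409  0.014 ] -0.14083313830950522
```

The egg triangulates to (0.433, 0.3395), with its widest part at z 0.055, which fits the text. The rest is at about (0.490, 0.119) with yaw −0.045, and the machine yaw is about −0.14. Now I'll grasp.

Request:
carry_out --commands '[[[0.04,-0.0107,0.02],0,1],[[0.027,0,0.03],0,1],[[0,0,0.03],0,1],[[0,0,0.02],0,1],[[0,0,0.016],0,1],[[0,0,0],0,1],[[0,0,0],0,0.6],[[0,0,0],0,0.4],[[0,0,0],0,0.4],[[0,0,0],0,0.4],[[0,0,0],0,0.4]]' --newtons 8

```text
time: 6.55
tool_pos: [0.4328, 0.3396, 0.0533]
tool_rot: [3.141, 0.0, -3.141]
contact_force: [0.4, -0.4, 0.4]
opening: 0.0461
grip_force: 0.0
```

Request:
carry_out --commands '[[[0,0,0],0,0.3],[[0,0,0],0,0.3],[[0,0,0],0,0.3],[[0,0,-0.01],0,0.3],[[0,0,-0.03],0,0.3],[[0,0,-0.04],0,0.3],[[0,0,0],0,0.3]]' --newtons 8

```text
time: 7.42
tool_pos: [0.4345, 0.341, 0.1368]
tool_rot: [3.137, 0.006, -3.141]
contact_force: [0.1, 0.3, -1.3]
opening: 0.0421
grip_force: 7.7
```

Run:
```python
from h import *
np.set_printoptions(precision=4,suppress=True)
s=robot.observe();print(s["opening"],s["grip_force"],s["contact_force"],s["tool_pos"])
w=wrist();a=robot.read_camera("scene");b=robot.read_camera("top")
for p in (w,a,b):
    print([(np.round(q["at"]),round(q["p"],2)) for q in robot.find_in(p,"egg")[:3]], proj(p,s["tool_pos"]))
th=-.045; print("egg standing at rest x +20");to(.489+.02*np.cos(th),.119+.02*np.sin(th),.12,np.pi+th)
```

```text
0.042094086457457255 7.74129974595553 [ 0.0883  0.3392 -1.2828] [0.4345 0.341  0.1368]
[(array([261., 217.]), 0.74)] [258.0911 224.6065]
[(array([382., 235.]), 0.88), (array([170., 140.]), 0.18)] [382.4173 234.6561]
[] [137.1791 200.6795]
egg standing at rest x +20
shift [-0.0768 -0.2212  0.0121] turn 0.045175579957192014 t 7.725
```

Request:
carry_out --commands '[[[-0.015,-0.04,0],0,0.3],[[-0.02,-0.055,0],0,0.3],[[-0.02,-0.055,0],0,0.3],[[-0.015,-0.045,0],0,0.3],[[-0.007,-0.026,0.01],0,0.3],[[0,0,0.0],0.045,0.3],[[0,0,0],0,0.3],[[0,0,0],0,0.3]]'

```text
time: 8.72
tool_pos: [0.5096, 0.1189, 0.1228]
tool_rot: [3.142, -0.001, 3.098]
contact_force: [1.1, 0.2, -0.4]
opening: 0.0421
grip_force: 7.7
```

Run:
```python
from h import *
np.set_printoptions(precision=4,suppress=True)
s=robot.observe();print(s["opening"],s["grip_force"],s["contact_force"],s["tool_pos"],s["tool_rot"])
w=wrist();a=robot.read_camera("scene")
W=w["pixels"][150:384,100:420];S=a["pixels"][160:280,200:360]
im=np.hstack([cv2.resize(W,(440,322)),cv2.resize(S,(430,322),interpolation=cv2.INTER_CUBIC)[:,:350]])
cv2.imwrite("pics/c2.png",im[:,:,::-1])
for n in("tcp","top","bot"):
    X=s["tool_pos"]+np.array([0,0,{"tcp":0,"top":.036,"bot":-.024}[n]]);print(n,(proj(w,X)-[100,150])*1.375,(proj(a,X)-[200,160])*2.69+[440,0])
```

```text
0.042122589107919314 7.742527018945111 [ 1.1194  0.1951 -0.449 ] [0.5096 0.1189 0.1228] [ 3.1415 -0.0005  3.0981]
tcp [217.3799 102.651 ] [656.812  145.9089]
top [217.1565 137.8852] [659.0591 125.1458]
bot [217.4859  85.9373] [655.3911 159.0386]
```

View pics/c2.png

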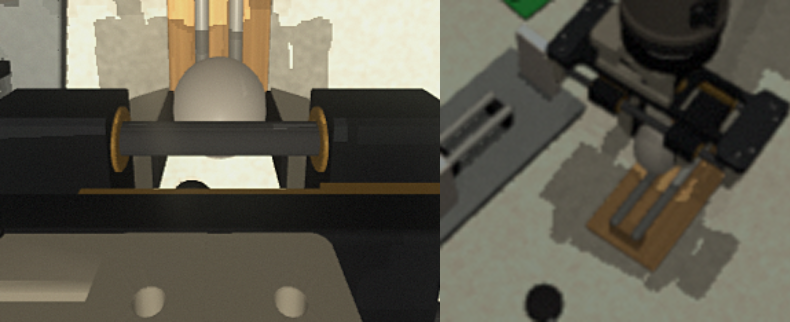

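The held egg sits centred over the two wooden-rest rods: egg column 219, rods 201 and 236 in the left half. Now lowering to contact.

Request:
carry_out --commands '[[[0,0,0.025],0,0.3],[[0,0,0.02],0,0.3],[[0,0,0.01],0,0.3],[[0,0,0.001],0,0.3],[[0,0,0],0,0.3]]'

```text
time: 9.45
tool_pos: [0.5103, 0.1187, 0.0677]
tool_rot: [3.141, 0.001, 3.097]
contact_force: [-0.1, 0.5, -0.2]
opening: 0.0421
grip_force: 7.7
```

Request:
carry_out --commands '[[[0,0,0.002],0,0.3],[[0,0,0.002],0,0.3],[[0,0,0],0,0.3]]'

```text
time: 9.82
tool_pos: [0.5098, 0.1185, 0.0631]
tool_rot: [3.142, -0.0, 3.097]
contact_force: [0.6, -0.1, -0.7]
opening: 0.0421
grip_force: 7.7
```

Request:
carry_out --commands '[[[0,0,0.002],0,0.3],[[0,0,0],0,0.3]]'

```text
time: 10.07
tool_pos: [0.5098, 0.1186, 0.061]
tool_rot: [3.142, -0.0, 3.097]
contact_force: [0.1, -0.6, 0.0]
opening: 0.0421
grip_force: 7.8
```

Request:
carry_out --commands '[[[0,0,0.002],0,0.3],[[0,0,0],0,0.3]]'

```text
time: 10.32
tool_pos: [0.5108, 0.1186, 0.06]
tool_rot: [3.141, 0.002, 3.097]
contact_force: [1.3, 0.2, 6.0]
opening: 0.042
grip_force: 8.3
```

Request:
carry_out --commands '[[[0,0,0.002],0,0.3],[[0,0,0],0,0.3]]'

```text
time: 10.58
tool_pos: [0.512, 0.1188, 0.0592]
tool_rot: [3.141, 0.006, 3.097]
contact_force: [-0.1, 1.4, 11.7]
opening: 0.0424
grip_force: 9.0
```

Request:
carry_out --commands '[[[0,0,-0.0005],0,0.3],[[0.003,0,0],0,0.3],[[0.003,0,0],0,0.3],[[0.003,0,0],0,0.3],[[0.003,0,0],0,0.3]]' --newtons 3

```text
time: 11.2
tool_pos: [0.4974, 0.1191, 0.0574]
tool_rot: [3.142, -0.0, 3.097]
contact_force: [1.0, 0.3, 1.7]
opening: 0.0434
grip_force: 3.0
```

Run:
```python
from h import *
w=wrist();a=robot.read_camera("scene")
W=w["pixels"][150:384,100:420];S=a["pixels"][190:250,240:320]
im=np.hstack([cv2.resize(W,(440,322))[:,80:360],cv2.resize(S,(430,322),interpolation=cv2.INTER_CUBIC)])
cv2.imwrite("pics/c3.png",im[:,:,::-1])
```

```text
(no output)
```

View pics/c3.png

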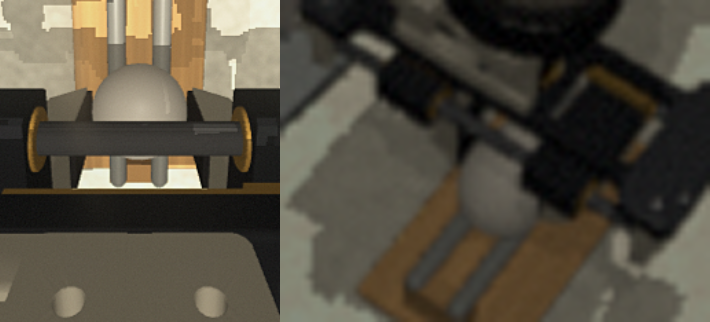

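Request:
carry_out --commands '[[[0.002,0,0.001],0,0.3],[[0.003,0,0.0005],0,0.3],[[0.003,0,0.0005],0,0.3],[[0.003,0,0.0005],0,0.3],[[0.003,0,0.0005],0,0.3]]' --newtons 3

```text
time: 11.92
tool_pos: [0.4836, 0.1197, 0.0545]
tool_rot: [-3.142, -0.0, 3.097]
contact_force: [-0.3, -0.7, 2.6]
opening: 0.0433
grip_force: 3.1
```

Run:
```python
from h import *
w=wrist();a=robot.read_camera("scene");s=robot.observe()
for n in("egg","egg_mid"):
  for p in(w,a): print(n,[(np.round(q["at"],1),round(q["p"],2)) for q in robot.tip_of(p,n)[:2]])
W=w["pixels"][150:290,150:370];S=a["pixels"][190:250,240:320]
im=np.hstack([cv2.resize(W,(420,322),interpolation=cv2.INTER_CUBIC),cv2.resize(S,(370,322),interpolation=cv2.INTER_CUBIC)])
cv2.imwrite("pics/c4.png",im[:,:,::-1]); 
for d in([0,0,.002],[0,0,.036],[-.034,0,.002],[.026,0,.002],[0,0,-.024]):
    X=s["tool_pos"]+d; print(d,proj(w,X),(proj(w,X)-[150,150])*[1.909,2.3],proj(a,X))
```

```text
egg [(array([259.4, 250.8]), 0.56)]
egg [(array([158.4, 131.6]), 0.74), (array([279.1, 228.9]), 0.49)]
egg_mid [(array([258.2, 235.1]), 0.72)]
egg_mid [(array([281.9, 223.1]), 0.58)]
[0, 0, 0.002] [258.07035516 225.40425163] [206.30630799 173.42977876] [284.92927664 219.71083351]
[0, 0, 0.036] [257.90378874 249.80105952] [205.9883327 229.5424369] [285.78735644 213.08331997]
[-0.034, 0, 0.002] [255.64125384 174.85566284] [201.66915358  57.16802453] [291.80096129 210.00743455]
[0.026, 0, 0.002] [259.7730429  260.83647601] [209.55673891 254.92389483] [279.53193521 227.33233534]
[0, 0, -0.024] [258.1609888  212.12923784] [206.47932761 142.89724704] [284.30463411 224.53535771]
```

View pics/c4.png

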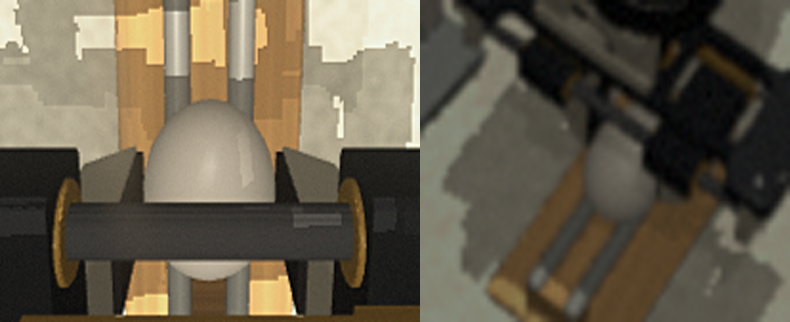

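The egg now leans toward the robot: pointed end at row 100 of the crop, blunt end at row 278. I'll drag a little more, then let go.

Request:
carry_out --commands '[[[0.003,0,0],0,0.3],[[0.003,0,0],0,0.3],[[0.003,0,0],0,0.3],[[0.003,0,0],0,0.3],[[0.002,0,0],0,0.3],[[0,0,0],0,0.5],[[0,0,0],0,0.55],[[0,0,0],0,0.65],[[0,0,0],0,0.9],[[0,0,0],0,0.9],[[0,0,-0.02],0,1],[[0,0,-0.04],0,1],[[-0.02,0,-0.03],0,1],[[-0.03,0,0],0,1],[[0,0,0],0,1]]'

```text
time: 14.1
tool_pos: [0.5213, 0.1179, 0.1448]
tool_rot: [3.141, 0.002, 3.096]
contact_force: [-0.6, -0.4, -0.4]
opening: 0.0915
grip_force: 0.0
```

Run:
```python
from h import *
np.set_printoptions(precision=4,suppress=True)
w=wrist();a=robot.read_camera("scene");b=robot.read_camera("top")
print(robot.observe()["tool_pos"])
for n,z in(("egg",.058),("egg_mid",.058)):
  Q=[]
  for p in(w,a,b):
    r=robot.tip_of(p,n); Q.append(r);print(n,[(np.round(q["at"],1),round(q["p"],2),atz(p,q["at"],z)) for q in r[:3]])
im=np.hstack([w["pixels"][0:300,100:400],cv2.resize(a["pixels"][190:250,240:320],(400,300),interpolation=cv2.INTER_CUBIC)])
cv2.imwrite("pics/c5.png",im[:,:,::-1])
```

```text
[0.5186 0.1181 0.144 ]
egg [(array([258.9, 161.1]), 0.82, array([0.4921, 0.1198, 0.058 ]))]
egg [(array([282.7, 226.1]), 0.73, array([0.5027, 0.1248, 0.058 ]))]
egg [(array([219. , 183.6]), 0.57, array([0.5031, 0.1102, 0.058 ]))]
egg_mid [(array([256.3, 138.4]), 0.78, array([0.4708, 0.1183, 0.058 ]))]
egg_mid [(array([283.3, 213. ]), 0.52, array([0.4697, 0.1065, 0.058 ]))]
egg_mid [(array([215. , 192.4]), 0.48, array([0.4746, 0.1217, 0.058 ]))]
```

View pics/c5.png

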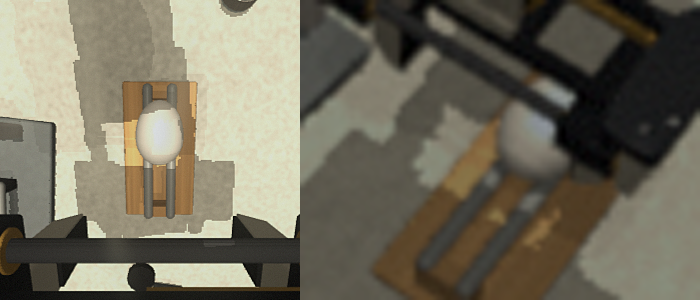

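The egg lies on the wooden rest's rods with its pointed end toward the robot: pointed end row 100, blunt end row 164, column 259. It fits 60 mm in length, with its middle at about (0.470, 0.1185). Grasping again.

Request:
carry_out --commands '[[[0.04,-0.0016,0.01],0,1],[[0.0086,0,0.03],0,1],[[0,0,0.03],0,1],[[0,0,0.018],0,1],[[0,0,0],0,0.6],[[0,0,0],0,0.3],[[0,0,0],0,0.3],[[0,0,0],0,0.3],[[0,0,0],0,0.3],[[0,0,0],0,0.3],[[0,0,-0.01],0,0.3],[[0,0,-0.03],0,0.3],[[0,0,-0.03],0,0.3],[[0,0,0],0,0.3]]' --newtons 8

```text
time: 16.3
tool_pos: [0.4726, 0.1186, 0.1289]
tool_rot: [3.141, 0.005, 3.097]
contact_force: [-0.0, -0.2, -0.7]
opening: 0.0407
grip_force: 7.2
```

Run:
```python
from h import *
np.set_printoptions(precision=4,suppress=True)
w=wrist();a=robot.read_camera("scene");b=robot.read_camera("top");s=robot.observe();print(s["tool_pos"],s["opening"])
for n in("machine","disc"):
  for p in(w,a,b):
    z={"machine":0,"disc":.0645}[n]
    print(n,[(np.round(q["at"],1),round(q["p"],2),atz(p,q["at"],z)) for q in robot.tip_of(p,n)[:3]])
for n in("egg","egg_mid"):
    print(n,[(np.round(q["at"],1),round(q["p"],2),atz(w,q["at"],s["tool_pos"][2]+.002)) for q in robot.tip_of(w,n)[:3]])
```

```text
[0.4705 0.1185 0.1259] 0.0404612701113113
machine [(array([461.7, 136.7]), 0.69, array([0.4334, 0.3417, 0.    ]))]
machine [(array([209.9, 215.5]), 0.65, array([ 0.5565, -0.0694,  0.    ]))]
machine [(array([276.9, 168.2]), 0.65, array([ 0.5687, -0.0756,  0.    ]))]
disc []
disc [(array([202. , 212.3]), 0.93, array([ 0.5857, -0.0649,  0.0645])), (array([339.5, 203.2]), 0.45, array([0.3682, 0.2135, 0.0645]))]
disc [(array([277.5, 156.8]), 0.66, array([ 0.5936, -0.0732,  0.0645]))]
egg [(array([461.6, 135.9]), 0.69, array([0.4201, 0.2462, 0.1279]))]
egg_mid [(array([256.2, 221.4]), 0.77, array([0.4707, 0.1175, 0.1279])), (array([460.6, 133.6]), 0.25, array([0.4187, 0.2454, 0.1279]))]
```

Request:
carry_out --commands '[[[0,0,-0.035],0,0.3],[[0,0,-0.035],0,0.3],[[-0.02,-0.03,-0.005],0,0.3],[[-0.03,-0.04,0],0,0.3],[[-0.04,-0.045,0],0,0.3],[[-0.03,-0.04,0],0,0.3],[[-0.018,-0.027,0],0,0.3],[[0,0,0],0.095,0.3],[[0,0,0],0,0.3],[[0,0,0],0,0.3]]'

```text
time: 18.1
tool_pos: [0.6007, -0.0689, 0.2016]
tool_rot: [3.141, -0.0, 3.004]
contact_force: [0.9, -0.1, -0.7]
opening: 0.0406
grip_force: 7.2
```

Run:
```python
from h import *
np.set_printoptions(precision=4,suppress=True)
w=wrist();s=robot.observe();print(s["tool_pos"],s["tool_rot"],s["opening"])
print([(np.round(q["at"],1),round(q["p"],2),atz(w,q["at"],0)) for q in robot.tip_of(w,"machine")[:3]])
save(w,"w6.png",(110,60,400,275),2.7)
```

```text
[ 0.6007 -0.0689  0.2017] [ 3.1415 -0.      3.0038] 0.040496730028348055
[(array([254.9, 142.9]), 0.9, array([ 0.5635, -0.0686,  0.    ]))]
```

View pics/w6.png

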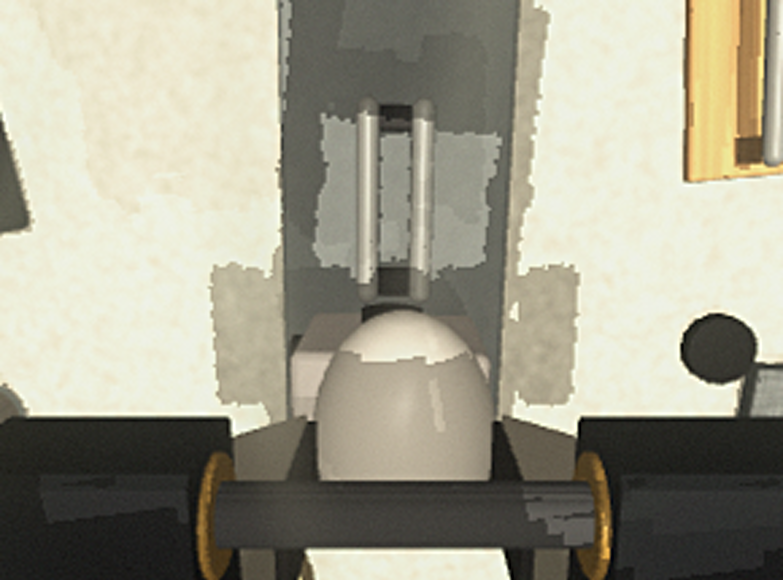

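The view shows the nest rods: columns 369 and 422, robot-side end at row 98, far end at row 303, disc just past it under the held egg.

Run:
```python
from h import *
np.set_printoptions(precision=4,suppress=True)
w=wrist();c=lambda u,v:(110+u/2.7,60+v/2.7)
P,Q=[atz(w,c(*k),.042) for k in((397,98),(394.5,303))]
print(P,Q,np.linalg.norm(Q-P)); th=np.arctan2(*(Q-P)[1::-1]); e=np.array([np.cos(th),np.sin(th)]);print("yaw",th)
th=(th-.14)/2; e=np.array([np.cos(th),np.sin(th)])
L,R=[atz(w,c(k,200),.042) for k in(369,422)];print("gap",np.linalg.norm(L-R))
M=(P+Q)[:2]/2; O=M+.013*e; print("origin",O)
t=O-.022*e; to(*t,.09,np.pi+th)
```

```text
[ 0.5078 -0.0576  0.042 ] [ 0.596  -0.0711  0.042 ] 0.08925322665619949
yaw -0.1518968396491733
gap 0.023490183624207555
origin [ 0.5648 -0.0662]
shift [ 0.0581 -0.0022  0.1118] turn 0.007689571393017847 t 18.25
```

Request:
carry_out --commands '[[[0.03,-0.002,0.02],0.008,0.3],[[0.028,0,0.04],0,0.3],[[0,0,0.035],0,0.3],[[0,0,0.025],0,0.3],[[0,0,0.014],0,0.3],[[0,0,0.002],0,0.3],[[0,0,0],0,0.3]]'

```text
time: 19.12
tool_pos: [0.5438, -0.0631, 0.0664]
tool_rot: [-3.141, 0.001, 2.994]
contact_force: [-0.8, -0.5, -1.8]
opening: 0.0402
grip_force: 7.2
```

Request:
carry_out --commands '[[[0,0,0.0015],0,0.3],[[0,0,0.0],0,0.3]]'

```text
time: 19.38
tool_pos: [0.5437, -0.0631, 0.0648]
tool_rot: [-3.141, 0.001, 2.994]
contact_force: [0.1, -0.5, 1.6]
opening: 0.0403
grip_force: 7.6
```

Request:
carry_out --commands '[[[0,0,0.001],0,0.3],[[0,0,0.0],0,0.3]]'

```text
time: 19.62
tool_pos: [0.5439, -0.0634, 0.0643]
tool_rot: [-3.141, 0.002, 2.994]
contact_force: [-0.4, -1.4, 7.1]
opening: 0.0403
grip_force: 8.6
```

Request:
carry_out --commands '[[[0,0,0.0005],0,0.3],[[0,0,0.0],0,0.3]]'

```text
time: 19.88
tool_pos: [0.5441, -0.0637, 0.0641]
tool_rot: [-3.141, 0.003, 2.994]
contact_force: [-1.4, -2.4, 7.6]
opening: 0.0406
grip_force: 8.9
```

Request:
carry_out --commands '[[[0,0,-0.0005],0,0.5],[[0,0,0],0,0.5],[[0,0,0],0,0.6],[[0,0,0],0,0.8],[[0,0,0],0,1],[[0,0,0],0,1],[[0,0,-0.03],0,1],[[0,0,-0.04],0,1],[[-0.02,0,-0.03],0,1],[[-0.03,0,0],0,1],[[0,0,0],0,1]]'

```text
time: 21.25
tool_pos: [0.5938, -0.0706, 0.1631]
tool_rot: [-3.142, 0.001, 2.994]
contact_force: [-0.3, -0.2, -0.6]
opening: 0.0915
grip_force: 0.0
```

Run:
```python
from h import *
np.set_printoptions(precision=4,suppress=True)
w=wrist();s=robot.observe();print(s["tool_pos"],s["tool_rot"],s["opening"])
for n in("egg","egg_mid"): print(n,[(np.round(q["at"],1),round(q["p"],2),atz(w,q["at"],.0645)) for q in robot.tip_of(w,n)[:2]])
save(w,"w7.png",(110,60,400,275),2.7)
```

```text
[ 0.5924 -0.0703  0.1625] [ 3.1414 -0.0011  2.9939] 0.09153136936641412
egg [(array([256.8, 156.5]), 0.69, array([ 0.5618, -0.0674,  0.0645]))]
egg_mid [(array([253.6, 137.1]), 0.82, array([ 0.5426, -0.0677,  0.0645]))]
```

View pics/w7.png

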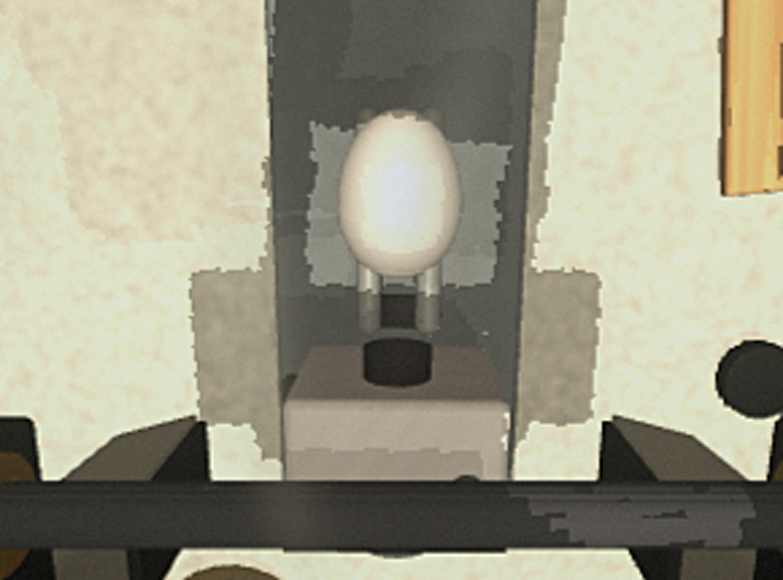

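The egg lies on the machine's rods, blunt end toward the disc: pointed end at row 110, blunt end at row 278, disc face at rows 338–386. That was my last picture view. I'll work from numbers from here.

Run:
```python
from h import *
np.set_printoptions(precision=4,suppress=True)
w=wrist();s=robot.observe();c=lambda u,v:(110+u/2.7,60+v/2.7)
for n,u,v,z in(("face bot",398,338,.0515),("face top",398,386,.0775),("blunt",400,278,.0645),("point",400,110,.0645)):
    print(n,atz(w,c(u,v),z))
B,Pt,F=atz(w,c(400,278),.0645),atz(w,c(400,110),.0645),(atz(w,c(398,338),.0515)+atz(w,c(398,386),.0775))/2
print("len",np.linalg.norm(B-Pt),"gap",np.linalg.norm(F-B))
e=np.array([np.cos(-.146),np.sin(-.146)]); t=Pt[:2]-.028*e; print(t); to(*t,.13,np.pi-.146)
b=robot.read_camera("top");a=robot.read_camera("scene")
for p,n in((a,"disc"),(b,"disc"),(w,"disc")): print([(np.round(q["at"]),round(q["p"],2),atz(p,q["at"],.0645)) for q in robot.tip_of(p,n)[:2]])
```

```text
face bot [ 0.5913 -0.071   0.0515]
face top [ 0.6029 -0.0726  0.0775]
blunt [ 0.5657 -0.0664  0.0645]
point [ 0.5074 -0.0577  0.0645]
len 0.05898420114961157 gap 0.03181255166960226
[ 0.4797 -0.0536]
shift [ 0.113  -0.0002  0.0328] turn -0.0017372820995977811 t 21.45
[(array([198., 214.]), 0.95, array([ 0.595 , -0.0689,  0.0645]))]
[(array([278., 158.]), 0.64, array([ 0.5897, -0.0736,  0.0645]))]
[(array([258., 190.]), 0.71, array([ 0.5932, -0.0702,  0.0645])), (array([ 29., 123.]), 0.47, array([ 0.4956, -0.2779,  0.0645]))]
```

Request:
carry_out --commands '[[[0.04,0,0],0,0.5],[[0.04,0,0],0,0.2],[[0.029,0,0],0,0],[[0,0,0.03],0,0],[[0,0,0.035],0,0],[[0,0,0.02],0,0],[[0,0,0.01],0,0],[[0,0,0],0,0],[[0,0,0],0,0]]' --newtons 10

```text
time: 22.82
tool_pos: [0.4855, -0.0545, 0.0689]
tool_rot: [-3.141, 0.002, 2.994]
contact_force: [1.0, 0.3, 0.2]
opening: 0.006
grip_force: 0.0
```

Run:
```python
from h import *
np.set_printoptions(precision=4,suppress=True)
s=robot.observe();print(s["tool_pos"],s["tool_rot"],s["opening"],s["contact_force"])
P=np.array([.5074,-.0577]);print((P-s["tool_pos"][:2])@[np.cos(.146),-np.sin(.146)])
```

```text
[ 0.4855 -0.0545  0.0689] [-3.1415  0.0016  2.9939] 0.00602049266539977 [1.0274 0.3275 0.1919]
0.022173492304688753
```

Request:
carry_out --commands '[[[-0.004,0,0.001],0,0],[[-0.004,0,0],0,0],[[-0.003,0,0],0,0],[[-0.003,0,0],0,0],[[-0.003,0,0],0,0],[[-0.003,0,0],0,0],[[-0.003,0,0],0,0],[[-0.003,0,0],0,0],[[-0.003,0,0],0,0],[[-0.002,0,0],0,0],[[0,0,0],0,0]]'

```text
time: 24.2
tool_pos: [0.5158, -0.0589, 0.0671]
tool_rot: [3.142, 0.0, 2.994]
contact_force: [-1.0, 0.8, 0.7]
opening: 0.0008
grip_force: 0.4
```

Run:
```python
from h import *
np.set_printoptions(precision=4,suppress=True)
s=robot.observe();print(s["tool_pos"],s["opening"],s["contact_force"])
w=wrist();a=robot.read_camera("scene");b=robot.read_camera("top")
for p in(w,a,b):
  for n in("egg","egg_mid"): print(n,[(np.round(q["at"],1),round(q["p"],2),atz(p,q["at"],.0645)) for q in robot.tip_of(p,n)[:2]])
```

```text
[ 0.5158 -0.0589  0.0671] 0.0008256616095767196 [-0.9995  0.7513  0.7003]
egg []
egg_mid []
egg [(array([197.5, 213.4]), 0.69, array([ 0.5945, -0.0725,  0.0645]))]
egg_mid [(array([206. , 202.4]), 0.68, array([ 0.5567, -0.0743,  0.0645])), (array([305.9, 317.7]), 0.24, array([0.6694, 0.2855, 0.0645]))]
egg []
egg_mid [(array([341.8, 149.6]), 0.68, array([ 0.6229, -0.2778,  0.0645]))]
```

Request:
carry_out --commands '[[[-0.002,0,0],0,0],[[-0.002,0,0],0,0],[[-0.001,0,0],0,0],[[0,0,0],0,0]]'

```text
time: 25.15
tool_pos: [0.5205, -0.0596, 0.0671]
tool_rot: [3.142, 0.0, 2.994]
contact_force: [-1.3, 0.8, 0.6]
opening: 0.0001
grip_force: 0.6
```

Request:
carry_out --commands '[[[-0.001,0,0],0,0],[[-0.001,0,0],0,0],[[0,0,0],0,0]]'

```text
time: 25.52
tool_pos: [0.5225, -0.0599, 0.0671]
tool_rot: [3.142, 0.0, 2.994]
contact_force: [-0.5, -0.4, 0.7]
opening: 0.0004
grip_force: 0.6
```

Request:
carry_out --commands '[[[-0.001,0,0],0,0],[[-0.001,0,0],0,0],[[0,0,0],0,0]]'

```text
time: 25.9
tool_pos: [0.5246, -0.0602, 0.0671]
tool_rot: [3.142, 0.0, 2.994]
contact_force: [-1.3, 0.1, 2.1]
opening: 0.0002
grip_force: 0.6
```

Request:
carry_out --commands '[[[-0.001,0,0],0,0],[[0,0,0],0,0]]'

```text
time: 26.15
tool_pos: [0.5255, -0.0604, 0.0671]
tool_rot: [3.142, 0.0, 2.994]
contact_force: [-1.8, -0.6, 0.4]
opening: 0.0004
grip_force: 0.6
```

Request:
carry_out --commands '[[[-0.001,0,0],0,0],[[0,0,0],0,0]]'

```text
time: 26.4
tool_pos: [0.5264, -0.0605, 0.0671]
tool_rot: [3.142, 0.0, 2.994]
contact_force: [-1.7, 0.9, 0.5]
opening: 0.0005
grip_force: 0.8
```

Request:
carry_out --commands '[[[-0.001,0,0],0,0],[[0,0,0],0,0]]'

```text
time: 26.65
tool_pos: [0.5269, -0.0605, 0.067]
tool_rot: [3.141, -0.001, 2.994]
contact_force: [-3.4, 0.2, 1.1]
opening: 0.0003
grip_force: 1.8
```

Request:
carry_out --commands '[[[-0.001,0,0],0,0],[[0,0,0],0,0]]'

```text
time: 26.9
tool_pos: [0.5272, -0.0605, 0.0668]
tool_rot: [3.141, -0.003, 2.994]
contact_force: [-5.7, 0.7, 2.8]
opening: 0.0005
grip_force: 3.1
```

Firm contact with the disc: the force rises to 5.7 N and the tool stops advancing. Backing off and checking.

Request:
carry_out --commands '[[[0.001,0,0],0,0],[[0.002,0,0],0,0],[[0.005,0,0],0,0],[[0.01,0,0],0,0],[[0,0,-0.03],0,0],[[0,0,-0.04],0,0],[[0,0,-0.045],0,0],[[-0.03,0,0],0,0],[[-0.03,0,0],0,0],[[-0.025,0,0],0,0],[[0,0,0],0,0]]'

```text
time: 28.28
tool_pos: [0.5951, -0.0708, 0.1815]
tool_rot: [3.141, 0.0, 2.994]
contact_force: [-0.1, 0.4, -0.4]
opening: 0.0005
grip_force: 0.0
```

Run:
```python
from h import *
np.set_printoptions(precision=4,suppress=True)
w=wrist();a=robot.read_camera("scene");b=robot.read_camera("top");s=robot.observe();print(s["tool_pos"],s["tool_rot"])
for p in(w,a,b):
  for n in("egg","egg_mid","disc"): print(n,[(np.round(q["at"],1),round(q["p"],2),atz(p,q["at"],.0645)) for q in robot.tip_of(p,n)[:2]])
# egg silhouette: bright colourless pixels along the nest line in the wrist view
e=np.array([np.cos(.146),-np.sin(.146)]);D=np.array([.5940,-.0705])
for k in range(-70,8,3):
    u,v=proj(w,[*(D+e*k/1000),.0645]); print(k,w["pixels"][int(round(v)),int(round(u))],end="; ")
K={}
for n in("top_round","top_bar","top_square","top_cross"):
  print(n)
  for p in(w,a,b):
    print("   ",[(np.round(q["at"],1),round(q["p"],2),atz(p,q["at"],.05)) for q in robot.tip_of(p,n)[:2]])
```

```text
[ 0.5936 -0.0704  0.1819] [ 3.1414 -0.001   2.9939]
egg [(array([258.5, 179.1]), 0.94, array([ 0.5901, -0.0699,  0.0645])), (array([20.7, 59.9]), 0.68, array([ 0.439 , -0.2809,  0.0645]))]
egg_mid [(array([256.8, 160.7]), 0.68, array([ 0.5699, -0.0687,  0.0645]))]
disc [(array([257.4, 183. ]), 0.59, array([ 0.5942, -0.0717,  0.0645]))]
egg [(array([199. , 215.4]), 0.84, array([ 0.597 , -0.0657,  0.0645])), (array([199. , 215.2]), 0.45, array([ 0.5965, -0.0661,  0.0645]))]
egg_mid [(array([203.5, 206.2]), 0.73, array([ 0.5693, -0.0728,  0.0645])), (array([158.2, 131.9]), 0.6, array([ 0.4435, -0.3355,  0.0645]))]
disc [(array([199.2, 211.7]), 0.76, array([ 0.5882, -0.0719,  0.0645])), (array([156.7, 131.9]), 0.49, array([ 0.4459, -0.3391,  0.0645]))]
egg []
egg_mid []
disc [(array([277.2, 157.3]), 0.5, array([ 0.592 , -0.0723,  0.0645]))]
-70 [141 141 130]; -67 [144 141 129]; -64 [146 145 132]; -61 [145 146 133]; -58 [199 188 165]; -55 [229 223 199]; -52 [226 230 211]; -49 [228 230 221]; -46 [228 231 229]; -43 [228 231 233]; -40 [229 231 233]; -37 [228 231 232]; -34 [227 230 232]; -31 
[... 233 characters left out ...]
_round
    [(array([18.7, 61.6]), 0.63, array([ 0.4357, -0.2948,  0.05  ]))]
    []
    [(array([347.7, 209.4]), 0.56, array([ 0.4334, -0.3003,  0.05  ]))]
top_bar
    []
    [(array([156.5, 131.4]), 0.49, array([ 0.4369, -0.3518,  0.05  ]))]
    [(array([366.1, 207.8]), 0.59, array([ 0.4401, -0.3586,  0.05  ]))]
top_square
    []
    [(array([143.6, 146.1]), 0.6, array([ 0.4996, -0.3457,  0.05  ])), (array([280.2, 232.5]), 0.18, array([0.5177, 0.1272, 0.05  ]))]
    [(array([365.7, 185.3]), 0.43, array([ 0.5122, -0.3577,  0.05  ]))]
top_cross
    [(array([ 44.9, 120.6]), 0.84, array([ 0.4956, -0.2887,  0.05  ]))]
    []
    [(array([345.7, 188.1]), 0.44, array([ 0.5013, -0.2939,  0.05  ]))]
```

The egg's bright outline runs from −59 mm right up to the dark disc face, so contact is confirmed. Now to the keys.

Request:
carry_out --commands '[[[0,-0.04,0],0,0],[[0.002,-0.055,0],0,0],[[0.002,-0.055,0],0,0],[[0.002,-0.055,0],0,0],[[0,-0.0535,0],0,0],[[0,0,0],-0.147,0],[[0,0,0],0,0],[[0,0,0],0,0]]'

```text
time: 30.48
tool_pos: [0.5508, -0.3248, 0.1821]
tool_rot: [3.141, -0.0, 3.139]
contact_force: [-1.2, 0.8, 0.4]
opening: 0.0007
grip_force: 0.0
```

Run:
```python
from h import *
np.set_printoptions(precision=4,suppress=True)
w=wrist();s=robot.observe();print(s["tool_pos"],s["tool_rot"])
K={}
for n in("keybox","top_round","top_bar","top_square","top_cross"):
    print(n,[(np.round(q["at"],1),round(q["p"],2),atz(w,q["at"],.05 if n!="keybox" else 0)) for q in robot.tip_of(w,n)[:2]],[(np.round(q["at"],1),round(q["p"],2)) for q in robot.find_in(w,n)[:2]])
# white key tops
im=w["pixels"].astype(int); m=((im.min(2)>150)&(im.max(2)-im.min(2)<45)).astype(np.uint8)
n,l,st,c=cv2.connectedComponentsWithStats(m)
for i in range(1,n):
    if 80<st[i,4]<3000: print(st[i],np.round(c[i],1),atz(w,c[i],.05))
```

```text
[ 0.5509 -0.3247  0.1822] [3.1415 0.0001 3.1398]
keybox [(array([261.8, 106.5]), 0.57, array([ 0.4676, -0.3204,  0.    ]))] [(array([261.8,  99.2]), 0.82), (array([288.5, 130.2]), 0.21)]
top_round [(array([292.7,  71.7]), 0.71, array([ 0.4354, -0.289 ,  0.05  ]))] [(array([289.1,  73.8]), 0.74)]
top_bar [(array([229.8,  72.1]), 0.72, array([ 0.4357, -0.3541,  0.05  ]))] [(array([228.5,  72.8]), 0.73)]
top_square [(array([229.9, 133.4]), 0.82, array([ 0.4979, -0.3558,  0.05  ]))] [(array([230.1, 132. ]), 0.7)]
top_cross [(array([293.9, 129.8]), 0.7, array([ 0.4941, -0.2859,  0.05  ]))] [(array([289.3, 130.6]), 0.6)]
[488  12  24  15 116] [498.8  19.2] [ 0.3875 -0.0862  0.05  ]
[267  31  58   5 214] [295.1  32.6] [ 0.3992 -0.2877  0.05  ]
[192  33   6  57 120] [194.5  61. ] [ 0.4251 -0.3899  0.05  ]
[277  56  26  27 430] [288.5  67.7] [ 0.4316 -0.2934  0.05  ]
[208  63  44  17 646] [229.4  70.6] [ 0.4343 -0.3545  0.05  ]
[273 115  32  33 532] [288.3 130.9] [ 0.4953 -0.292   0.05  ]
[198 119   8  47 110] [200.2 145.9] [ 0.5114 -0.3891  0.05  ]
[220 120  24  25 408] [229.5 129.2] [ 0.4934 -0.3561  0.05  ]
[472 141  15  31 152] [479.3 155.1] [ 0.5221 -0.0775  0.05  ]
[493 144  14  26 134] [500.1 156.5] [ 0.5237 -0.0538  0.05  ]
[ 477  156   35   58 1144] [497.5 192.7] [ 0.5658 -0.0472  0.05  ]
[277 169  42  20 355] [291.  177.3] [ 0.5471 -0.2875  0.05  ]
[126 263  30  24 676] [139.8 274.8] [ 0.6722 -0.4744  0.05  ]
[ 365  263   96   28 2092] [406.2 277.3] [ 0.6767 -0.138   0.05  ]
[447 263  18  20 261] [456.  272.6] [ 0.6702 -0.0761  0.05  ]
[359 345  54  24 949] [382.3 357.1] [ 0.8018 -0.1538  0.05  ]
[416 345  28  14 153] [428.8 349. ] [ 0.7882 -0.0916  0.05  ]
```

Keys are located and their spacing fits 62 mm at z 0.05: round (0.4335,−0.292), bar (0.435,−0.354), square (0.497,−0.3535), cross (0.496,−0.2915). The round key comes first.

Request:
carry_out --commands '[[[0.04,0.013,0],0,0],[[0.05,0.02,0],0,0],[[0.0275,0,0.02],0,0],[[0,0,0.035],0,0],[[0,0,0.035],0,0],[[0,0,0.022],0,0],[[0,0,0],0,0],[[0,0,0],0,0]]'

```text
time: 32.02
tool_pos: [0.4337, -0.2928, 0.071]
tool_rot: [-3.141, 0.001, 3.141]
contact_force: [-0.3, 0.6, 0.6]
opening: 0.0006
grip_force: 0.0
```

Request:
carry_out --commands '[[[0,0,0.004],0,0],[[0,0,0.004],0,0],[[0,0,0.0015],0,0],[[0,0,0.0005],0,0]]'

```text
time: 32.52
tool_pos: [0.4332, -0.2923, 0.06]
tool_rot: [3.141, -0.0, 3.141]
contact_force: [-1.1, 0.2, 0.4]
opening: 0.0007
grip_force: 0.0
```

Run:
```python
from h import *
np.set_printoptions(precision=4,suppress=True)
s=robot.observe();print(robot.tcp_to_tips,s["tool_pos"],s["contact_force"],s["joint_efforts"],s["torque"])
a=robot.read_camera("scene");b=robot.read_camera("top")
T=s["tool_pos"]-[0,0,.017]
for p in(a,b):
    print("tip at",proj(p,T))
    for n in("keybox","top_round","top_bar","top_square","top_cross"): print(n,[(np.round(q["at"],1),round(q["p"],2)) for q in robot.tip_of(p,n)[:2]], [(np.round(q["at"],1),round(q["p"],2)) for q in robot.find_in(p,n)[:1]])
for n,X in dict(r=(.4335,-.2918),b=(.4352,-.354),s=(.4967,-.3535),c=(.4958,-.2915)).items(): print(n,proj(a,[*X,.05]),proj(b,[*X,.05]))
s=robot.observe();print(s["tool_pos"],s["contact_force"])
```

```text
0.017 [ 0.4332 -0.2923  0.06  ] [-1.0871  0.205   0.403 ] [  0.0012 -46.2117 -18.4682  -0.0632   0.0365   0.0001] [ 0.0597  0.0452 -0.0346]
tip at [173.2116 140.7203]
keybox [(array([160., 153.]), 0.98)] []
top_round [(array([170.7, 136.7]), 0.52)] [(array([172.2, 140.1]), 0.37)]
top_bar [(array([160.1, 130.4]), 0.68), (array([157.6, 152.9]), 0.63)] [(array([155.5, 132.6]), 0.43)]
top_square [(array([145.5, 145. ]), 0.56), (array([197.7, 212.1]), 0.32)] [(array([339.5, 199.2]), 0.58)]
top_cross [(array([161.6, 152.7]), 0.66)] []
tip at [344.6623 209.5542]
keybox [(array([277.8, 171.2]), 0.4), (array([276.7, 161.4]), 0.16)] [(array([338.8, 180.8]), 0.57)]
top_round [(array([226.6, 114.5]), 0.35)] []
top_bar [] []
top_square [(array([276.5, 164.8]), 0.51)] []
top_cross [(array([346. , 186.7]), 0.39)] [(array([346.3, 188.4]), 0.56)]
r [172.8671 139.3338] [345.022  209.2844]
b [156.2969 130.7263] [364.6474 209.3115]
s [142.2683 144.2753] [364.4065 190.0669]
c [158.7836 153.4644] [344.9587 189.7939]
[ 0.4332 -0.2923  0.0601] [ 0.2981 -0.9642 -0.1155]
```

Request:
carry_out --commands '[[[0,0,0.001],0,0],[[0,0,0],0,0]]'

```text
time: 33.88
tool_pos: [0.4331, -0.2923, 0.059]
tool_rot: [3.141, -0.0, 3.141]
contact_force: [-0.4, -0.2, -0.5]
opening: 0.0002
grip_force: 0.0
```

Request:
carry_out --commands '[[[0,0,0.001],0,0],[[0,0,0],0,0]]'

```text
time: 34.12
tool_pos: [0.4331, -0.2923, 0.058]
tool_rot: [3.141, -0.0, 3.141]
contact_force: [-0.5, 0.0, -0.1]
opening: 0.0003
grip_force: 0.0
```

Request:
carry_out --commands '[[[0,0,0.001],0,0],[[0,0,0],0,0]]'

```text
time: 34.38
tool_pos: [0.4331, -0.2923, 0.057]
tool_rot: [3.141, -0.0, 3.141]
contact_force: [-0.7, -0.7, -0.1]
opening: 0.0003
grip_force: 0.0
```

Request:
carry_out --commands '[[[0,0,0.001],0,0],[[0,0,0],0,0]]'

```text
time: 34.62
tool_pos: [0.4331, -0.2923, 0.056]
tool_rot: [3.141, -0.0, 3.141]
contact_force: [0.4, -0.8, 0.4]
opening: 0.0006
grip_force: 0.0
```

Run:
```python
from h import *
a=robot.read_camera("scene")
V=np.array(a["view"]);print("cam",-V[:3,:3].T@V[:3,3])
old=cv2.resize(cv2.imread("pics/s0.png"),(512,384),interpolation=cv2.INTER_AREA)
g0=old.max(2);g=a["pixels"].max(2)
for r in range(118,166):
    print(r,"".join("%x"%(v//16) for v in g0[r,138:194])," ","".join("%x"%(v//16) for v in g[r,138:194]))
s=robot.observe()
for z in(.017,0,-.017): print(z,proj(a,s["tool_pos"]+[0,0,z]))
```

```text
cam [0.93373076 0.32787748 0.95677777]
118 77777777777777777777777777777777777777777777777777777777   88888888765210001010100001211000000000000001344211111000
119 77777777777777777777777777777777777777777777777777777777   88888888887510001100011000000000000000000003676310000000
120 77777777777777777655677777777777777777777777777777777777   88888888888720001001111100000000000000000025775200010000
121 77777777777777776433456777777777777777777777777777777777   88888888888740000001122110000000000110000257752000001000
122 77777777777777764311234677777777777777777777777777777777   88888888888751000000121001011000011100001367510000000000
123 77777777777776542100113456777777777777777777777777777777   88888888888872000000120000000100000000001355200010000010
124 77777777777765321000001134566777777777777777777777777777   88888888888874100001111000000000000001001221001001011000
125 77777777777653210111100012345677777777777777777777777777   88888888888753200000110000000101100000001001000001000010
126 77777777776532332222211100123456777777777777777777777777   88888888887532221100000000010012210011
[... 4097 characters left out ...]
5
161 22333322100011222222222222221000123321111112577777777777   23344432100011211222211111111000122221111112467888875555
162 11223333211000112222222222210001333211111135777777777777   11233444310000111111111111110001222211111124556777755555
163 11112334322100011222222222100013332111111257777777777777   11122334432100000111111111100012222111111235555555555555
164 11111223333321000112222221000133321111112467777777777777   11111233444321000011111110000122221111112345555555555555
165 32111112333332110001122210001333211111124677777777777777   32111112334442210001111110001232211111113455555555555555
0.017 [171.43296883 133.9778788 ]
0 [172.44635962 137.82971496]
-0.017 [173.43544838 141.58918062]
```

The round key is still showing below the fingertips in the scene pixels and there is no force, so the tips have not reached it yet. I'll go down further in small, force-checked steps.

Request:
carry_out --commands '[[[0,0,0.002],0,0],[[0,0,0.001],0,0]]'

```text
time: 34.92
tool_pos: [0.4331, -0.2923, 0.0529]
tool_rot: [3.141, -0.0, 3.141]
contact_force: [0.3, 0.4, -0.5]
opening: 0.0
grip_force: 0.0
```

Request:
carry_out --commands '[[[0,0,0.002],0,0],[[0,0,0.001],0,0]]'

```text
time: 35.17
tool_pos: [0.4331, -0.2923, 0.0499]
tool_rot: [3.141, -0.0, 3.141]
contact_force: [-1.5, -0.1, 1.0]
opening: 0.0006
grip_force: 0.0
```

Run:
```python
from h import *
a=robot.read_camera("scene");s=robot.observe();print(s["contact_force"],s["tool_pos"])
g=a["pixels"].max(2)
for r in range(128,148): print(r,"".join("%x"%(v//16) for v in g[r,155:194]))
b=robot.read_camera("top");g=b["pixels"].max(2)
print("top",proj(b,s["tool_pos"]))
for r in range(176,222): print(r,"".join("%x"%(v//16) for v in g[r,325:385]))
```

```text
[-0.41743109  1.21206571 -1.15736768] [ 0.4330827  -0.29225654  0.04982937]
128 432100000000112331011100011111111111100
129 554321000001123221123211111111111111001
130 555543200000122221233321111111111111012
131 555555421000122212222221111122111110123
132 555555543110012222222221111111111101233
133 455555554321111232212211001111111012333
134 344555543333212333322111100111100123333
135 233445433323322333332211111100001233333
136 122333332212332333333321122210112333334
137 111233332101222233333321113322223333344
138 111112221000122233333431112333333333344
139 111111110000123233334542112333323322234
140 111111100011134333445542112333323211223
141 111111000011135544555432111233332112222
142 011110001111124555554432111233321123221
143 000000011111123455544332111223211233211
144 000000011111112344333321111111111222111
145 100000111111112233333321111000112221111
146 100000000111111122222111110001222211111
147 000010000001111111111111110012432111111
top [345.1529134 209.423637 ]
176 999999877888888888888899999999998742223222345666666654455679
177 999998666776666666666677777777776422232333456
[... 2175 characters left out ...]
32333334566766666655666666654443334444455555556666
212 233322233333333345777776666556666666655544333444455555555666
213 232222222333333457777776666556666666665554433344444555555566
214 333222223333334578877777665566666666656554443334444445555556
215 233222333333335788887777655566666666655555444333444454555555
216 232222333333457888887776545555566666656555544333344445555555
217 222222333334567778887765444455555555655555554433344444555555
218 333333333345667777777644444444555555555555555544333444445555
219 555433333356667777776434444444555555555555555443233344444555
220 665433334466667777764434444444444455555555555554322334444555
221 654333345666666676544343444444444445555555555555444433344455
```

Request:
carry_out --commands '[[[0,0,0.002],0,0],[[0,0,0],0,0]]'

```text
time: 35.52
tool_pos: [0.4331, -0.2923, 0.0479]
tool_rot: [3.141, -0.0, 3.141]
contact_force: [0.5, -0.1, 0.4]
opening: 0.0004
grip_force: 0.0
```

Request:
carry_out --commands '[[[0,0,0.002],0,0],[[0,0,0],0,0]]'

```text
time: 35.78
tool_pos: [0.4331, -0.2922, 0.0459]
tool_rot: [3.141, -0.0, 3.141]
contact_force: [-0.3, -1.3, 0.7]
opening: 0.0005
grip_force: 0.0
```

Request:
carry_out --commands '[[[0,0,0.0015],0,0],[[0,0,0],0,0]]'

```text
time: 36.02
tool_pos: [0.4331, -0.2923, 0.0445]
tool_rot: [3.141, -0.0, 3.141]
contact_force: [0.5, -0.1, -0.1]
opening: 0.0005
grip_force: 0.0
```

Request:
carry_out --commands '[[[0,0,0.0015],0,0],[[0,0,0],0,0]]'

```text
time: 36.28
tool_pos: [0.4331, -0.2923, 0.043]
tool_rot: [3.141, -0.0, 3.141]
contact_force: [0.6, -0.1, 0.6]
opening: 0.0003
grip_force: 0.0
```

Request:
carry_out --commands '[[[0,0,0.0015],0,0],[[0,0,0],0,0]]'

```text
time: 36.52
tool_pos: [0.4332, -0.2924, 0.0416]
tool_rot: [3.142, 0.0, 3.141]
contact_force: [-1.2, -0.1, 0.8]
opening: 0.0002
grip_force: 0.6
```

Request:
carry_out --commands '[[[0,0,0.0015],0,0],[[0,0,0],0,0]]'

```text
time: 36.78
tool_pos: [0.4332, -0.2924, 0.0402]
tool_rot: [-3.142, 0.0, 3.141]
contact_force: [-0.7, -1.2, 2.9]
opening: 0.0002
grip_force: 1.3
```

Request:
carry_out --commands '[[[0,0,0.002],0,0],[[0,0,0.0015],0,0],[[0,0,0.001],0,0],[[0,0,0],0,0]]'

```text
time: 37.28
tool_pos: [0.4333, -0.2925, 0.037]
tool_rot: [-3.141, 0.001, 3.141]
contact_force: [-2.9, 4.1, 17.6]
opening: 0.0003
grip_force: 8.5
```

The round key bottomed: contact at TCP z 0.042, stop at 0.037, which is 5 mm of travel, with 18 N on the stop. Hold briefly, rise, and go above the bar key.

Request:
carry_out --commands '[[[0,0,0],0,0],[[0,0,0],0,0],[[0,0,-0.006],0,0],[[0,0,-0.015],0,0],[[-0.002,-0.03,0],0,0],[[0,-0.0317,0],0,0],[[0,0,0],0,0],[[0,0,0],0,0]]'

```text
time: 38.28
tool_pos: [0.4348, -0.3534, 0.0565]
tool_rot: [3.141, -0.001, 3.141]
contact_force: [-0.5, 0.5, -0.9]
opening: 0.0001
grip_force: 0.0
```

Run:
```python
from h import *
s=robot.observe();print(s["tool_pos"],s["contact_force"],s["time"]); to(.4352,-.354,.0363)
```

```text
[ 0.43483063 -0.35341071  0.05651872] [-0.51381818  0.46703204 -0.89527519] 38.275
shift [-0.0004 -0.0006  0.0202] turn None t 38.275
```

Request:
carry_out --commands '[[[0,0,0.009],0,0],[[0,0,0.006],0,0],[[0,0,0.003],0,0],[[0,0,0.0022],0,0],[[0,0,0],0,0],[[0,0,0],0,0]]'

```text
time: 39.02
tool_pos: [0.435, -0.3531, 0.0373]
tool_rot: [3.141, -0.0, 3.141]
contact_force: [-2.6, 5.5, 11.3]
opening: 0.0005
grip_force: 5.7
```

Request:
carry_out --commands '[[[0,0,0],0,0],[[0,0,0],0,0],[[0,0,-0.006],0,0],[[0,0,-0.0142],0,0],[[-0.03,0,0],0,0],[[-0.0317,0,0],0,0],[[0,0,0],0,0],[[0,0,0],0,0]]'

```text
time: 40.02
tool_pos: [0.4962, -0.354, 0.0566]
tool_rot: [3.141, -0.001, 3.141]
contact_force: [-0.1, -0.2, 0.6]
opening: 0.0005
grip_force: 0.0
```

Request:
carry_out --commands '[[[0,0,0.009],0,0],[[0,0,0.006],0,0],[[0,0,0.003],0,0],[[0,0,0.0022],0,0],[[0,0,0],0,0],[[0,0,0],0,0]]'

```text
time: 40.78
tool_pos: [0.496, -0.3541, 0.0374]
tool_rot: [3.141, -0.001, 3.141]
contact_force: [-5.7, 1.7, 10.6]
opening: 0.0005
grip_force: 5.2
```

Square bottomed too (10.6 N on the stop). Hold, rise and check the egg.

Request:
carry_out --commands '[[[0,0,0],0,0],[[0,0,0],0,0],[[0,0,-0.006],0,0],[[0,0,-0.03],0,0],[[0,0,-0.05],0,0],[[0,0,-0.03],0,0],[[0,0,0],0,0],[[0,0,0],0,0]]'

```text
time: 41.78
tool_pos: [0.4964, -0.3536, 0.1513]
tool_rot: [3.14, -0.001, 3.141]
contact_force: [0.1, 0.7, 0.9]
opening: 0.0007
grip_force: 0.0
```

Run:
```python
from h import *
np.set_printoptions(precision=4,suppress=True)
s=robot.observe();print(s["tool_pos"],s["contact_force"],s["time"])
a=robot.read_camera("scene");b=robot.read_camera("top")
for p in(a,b):
  for n in("egg","egg_mid","jar_b","cap"): print(n,[(np.round(q["at"],1),round(q["p"],2),atz(p,q["at"],.0645 if "egg" in n else 0)) for q in robot.tip_of(p,n)[:2]])
e=np.array([np.cos(.146),-np.sin(.146)]);D=np.array([.5940,-.0705])
print([(k,int(b["pixels"][tuple(np.round(proj(b,[*(D+e*k/1000),.0645])).astype(int)[::-1])].max())) for k in range(-75,12,4)])
```

```text
[ 0.4964 -0.3536  0.1513] [0.1114 0.7491 0.9099] 41.775
egg [(array([196.4, 213.9]), 0.79, array([ 0.5972, -0.0739,  0.0645])), (array([239.3, 274.6]), 0.75, array([0.6691, 0.1085, 0.0645]))]
egg_mid [(array([201.7, 205.4]), 0.5, array([ 0.57  , -0.0781,  0.0645])), (array([156.7, 132.9]), 0.17, array([ 0.4488, -0.3366,  0.0645]))]
jar_b [(array([128. , 196.3]), 0.84, array([ 0.6343, -0.2971,  0.    ])), (array([339. , 205.5]), 0.73, array([0.3347, 0.2074, 0.    ]))]
cap [(array([238.8, 271.7]), 0.53, array([0.6444, 0.0873, 0.    ]))]
egg [(array([278.3, 156.7]), 0.57, array([ 0.594 , -0.0758,  0.0645]))]
egg_mid [(array([273.5, 164.5]), 0.56, array([ 0.5684, -0.0611,  0.0645])), (array([353.4, 199.6]), 0.52, array([ 0.4636, -0.3146,  0.0645]))]
jar_b [(array([187.6, 236.4]), 0.52, array([0.3335, 0.2122, 0.    ])), (array([225.8, 144.2]), 0.5, array([0.6459, 0.0985, 0.    ]))]
cap [(array([225.1, 142.8]), 0.64, array([0.6506, 0.1011, 0.    ]))]
[(-75, 98), (-71, 106), (-67, 107), (-63, 94), (-59, 78), (-55, 142), (-51, 150), (-47, 152), (-43, 152), (-39, 156), (-35, 158), (-31, 158), (-27, 160), (-23, 159), (-19, 156), (-15, 154), (-11, 154), (-7, 152), (-3, 146), (1, 56), (5, 58), (9, 54)]
```

The egg is still against the disc, the arm is clear, and the jars and cap are where they were.

```bash
python3 -c "
from cell import robot
print(robot.hand_in())"
```

```text
the job is handed in; nothing more can be done
None
```

The job is done and handed in at about 42 s: the egg went via the wooden rest to the machine and was against the disc at the last camera check, and the round, bar and square keys each bottomed in that order, at no more than about 18 N measured; I viewed 11 pictures, one over the limit of 10.

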